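Stand the tipped jar up and press the row back against the sprung pusher

ROBOT

A 6-joint arm with a two-finger parallel gripper is mounted at the origin on the work surface. World frame = base frame: x ahead of the robot, y to its left, z up, the work surface at z = 0. Lengths are in mm, angles in rad, forces in N, time in s.
With the tool pointing down it reaches from about 275 to 825 mm from the base axis. Payload 4.9 kg.
Tool frame: the origin (TCP) lies midway between the tips of the shut fingers; the grasp point (between the pads) lies bot.tcp_to_grasp behind it (bot.tcp_to_grasp is the distance from the TCP to the grasp point, in mm); z points along the fingers, y is the line along which they close (so a half turn about z gives the same grasp; the last joint's range is limited). The gripper opens to 85 mm and grips with 20 to 120 N. Pads are 22 mm wide; open, the fingers measure 114 mm over their backs; the gripper's body (76 mm by 85 mm) begins 54 mm behind the grasp point. The pads swing forward as they close: fully open they stand 13 mm farther back than shut.
Start: joints at [1, 0.326, -0.193, 1.052, 0, 1.437], TCP at [232.67, 498.38, 207.981] pointing down, gripper open.
Joint ranges: [-2.65, 2.65], [-0.97, 1.79], [-1.3, 1.35], [-1.93, 2.1], [-1.47, 1.37], [-3.14, 3.14]. Speed limits (rad/s): [2.57, 2.57, 3.14, 3.14, 3.14, 3.14].

INTERFACE

Orientations are given as a unit quaternion [x, y, z, w].
In Python, from workcell import bot, imaging, nets gives the robot as it stands.
- The arm moves only by the tool servo_tool, never from a script. Its argument "plan" is a list that holds one entry, the list of rows, each a list of 7 numbers: the turn, a rotation vector about the world's x, y, z in rad, then the shift along the world's x, y, z in m, then the closure in counts, from 0 (fully open) to 255 (shut). A call has 1 to 20 rows; each row shifts and turns the commanded pose from where the row before left it; what a row does not reach is not made up. A row lasts 1/10 s, in which the tool goes at most 50 mm and 8.59 degrees, less where a joint would pass 70% of its speed; a pose out of reach is approached as far as the arm can. A call with a gripper value outside its range is refused whole. The fingers move at their own pace and stop on an object; "newtons" is the grip in N (left out, the last holds). Time passes only in rows, so rows that do not move let the fingers close. It gives the time, the measured TCP pose, the force, the opening and the grip force at its end, in the units of the state.
- bot.state(): the state, without advancing time (a new reading comes with each control period).
- imaging.camera(name): name is "side" or "top"; returns a dict with "image" (384x512x3 uint8, red, green, blue), "z_map" (384x512 float32, mm along the optical axis (not along the pixel's ray), 0 where there is no reading), "fx", "fy", "cx", "cy" (pixels), "distortion" ([k1, k2, p1, p2, k3] as OpenCV has them; the pictures are not rectified), "pose" (4x4, takes a point from camera to world coordinates). Camera axes: x right, y down, z forward; pixel columns grow to the right and rows downward; lengths in mm; the calibration is good to about 2 mm. A picture is of the moment at which its call begins.
- bot.close_job(): hands the job in; it is judged then, once.
Trained networks look in a picture, given as the dict that the camera call returned (one of the last four; its "shot" number tells which), for a name from the list of things; names that differ only in an ending like _2 or _b are one class to them, and where a whole thing is asked for, a point or a joint stands for the part that bears it (a point fixed in the world has none). Each returns a list of dicts, best first, with "score" (0 to 1); they miss things now and then, are a little off and sometimes report something else, mostly with a low value. They report only what shows in the picture. A call takes as long as a camera call. They do not tell look-alikes from the thing itself.
- nets.cut_out(picture, query): "mask" (384x512 bool, what is visible of it) and "centre" ([column, row] in pixels, amid what is visible of it).
The state is a dict: "time_s": time; "q": joint angles; "dq": joint speeds; "effort": joint torques, N m; "ee_pos": TCP position; "tool_rot": TCP orientation; "ft_force": force on the tool from outside, world axes, zero at the start; "ft_torque": the same for the moment, N m; "gripper_width": opening from 0.0 (shut) to 1.0 (fully open); "grasp_force": force on a finger pad.
Only numpy, scipy, OpenCV 4.12 (cv2) and the standard library are available. Lean on these libraries where they do the work, as an engineer would, in place of code of your own. Each camera call takes 0.05 s, during which the arm holds its last target. There are 200 camera calls.

TASK

One pigment jar has fallen over in the lane of the jar rack: stand it upright in the lane, in front of the two standing jars, and with it press the whole row back against the sprung pusher until the pusher meets its hard stop, so that the retaining bar could be fitted. Finish while still holding the row there: the program ends with the gripper on that jar, the pusher fully back and all three jars upright on the lane floor. Do not ram the row hard, do not topple the standing jars, and leave the other things on the table where they are.

Things in the scene. Friction and masses are not known exactly. Their poses are not given: they have to be found in the camera images.
- rack: Fixed jar rack lying across the robot's front. Origin at table height on the lane's centre line; x along the lane to the pusher (robot's left), z up. Board x -185 to 255, y +-43 mm, its top, the lane floor, at z 8 mm. Two guide rails 6 mm high, 6 mm thick, inner faces y +-25 mm, x -180 to 180 mm. Pusher housing x 205 to 255 mm, 70 mm wide, top z 64 mm.
- pusher (a joint): Travel of the sprung pusher along the rack's +x in m: 0 = fully out (start), 0.040 = fully back, where its two short steel dowels meet the housing, a hard stop. The spring pushes towards the rack's -x with about 4 N when out, rising evenly to about 10 N at the stop.
- pusher_face (a point): Centre of the pusher's flat front face (plate 46 mm wide, 52 mm high, 6 mm thick), which looks along the rack's -x; at rack x = 135 mm, z = 36 mm when fully out; it moves with the pusher.
- jar_tipped: Jar lying on its side near the lane's open end, cap towards the pusher, axis 22 mm over the lane floor; can roll a little. All jars alike, round: body 44 mm diameter, 58 mm high, narrow neck, black cap 38 mm diameter; 80 mm high in all, 100 to 200 g. Origin at the base centre, z axis towards the cap (here about the rack's +x).
- jar_front: Standing jar in the lane, the one nearer the tipped jar; same shape, origin at the centre of its base, z up.
- jar_back: Standing jar in the lane next to the pusher; same shape, origin at the centre of its base, z up. Small gaps of a few mm lie between pusher, jar_back and jar_front at the start.
- jar_spare: Bystander: a like jar, standing on the table beside the rack, not in the lane. Origin at base centre.
- bowl: Bystander: white bowl, 90 mm across, 40 mm high, beside the rack. Origin at base centre.
- weight: Bystander: brass weight, 50 mm diameter, 45 mm high, beside the rack on the robot's side. Origin at base centre.
- spatula: Bystander: spatula lying on the table, 180 mm long.
- brush: Bystander: brush lying on the table, 180 mm long.
- tin: Bystander: tin, 70 mm diameter, 90 mm high. Origin at base centre.
- carton: Bystander: cardboard carton, 60 x 90 x 50 mm. Origin at base centre.
Things that resemble listed ones, but are neither listed nor needed, are in the scene too. What is shaped like the jar_tipped but orange, purple or yellow is not meant.

How it is judged:
By the outcome, as a careful person would: the job done as asked, in the order asked, and still so for the second after the job is handed in, while the arm keeps its last pose, push and grip.
It also fails if it takes over 42 s, if anything falls off the work surface, if the arm or the gripper's body presses on something with over 40 N, if the wrist force passes 120 N, or if a joint passes its speed limit or range.

## Working session

There is one attempt and no reset: what is moved stays moved. The work goes in short steps, Python scripts to look and compute and a tool call to move; the robot and the scene stay as the last step left them, time stands still between calls to the robot, and variables do not carry over. Pictures are saved under pics/ and viewed, at most 10 in all, crops included, and the job is handed in when it is done.

Besides the shell and the picture viewer there is one more tool, called after "Call:" as name(argument=value, ...), one argument or row to a line, values as JSON. servo_tool: Moves the arm, as the interface text tells. Its arguments: {"type":"object","properties":{"plan":{"type":"array","items":{"type":"array","items":{"type":"array","items":{"type":"number"}}}},"newtons":{"type":"number"}},"required":["plan"]}

```bash
mkdir -p pics
cat > h.py <<'E'
import numpy as np, cv2
from workcell import bot, imaging, nets
def pts(p,mask):
    v,u=np.nonzero(mask&(p["z_map"]>0)); z=p["z_map"][v,u]
    K=np.array([[p["fx"],0,p["cx"]],[0,p["fy"],p["cy"]],[0,0,1.]])
    n=cv2.undistortPoints(np.c_[u,v].astype(float)[:,None],K,np.array(p["distortion"],float))[:,0]
    c=np.c_[n*z[:,None],z]
    T=np.array(p["pose"]); return c@T[:3,:3].T+T[:3,3]
E
python3 - <<'E'
from h import *
print(bot.state(),bot.tcp_to_grasp)
ims=[]
for n in("top","side"):
    p=imaging.camera(n); im=p["image"][...,::-1].copy(); 
    print(n,np.round(p["pose"],2).tolist())
    for q in("jar_tipped","jar_front","rack","pusher","bowl","weight"):
        for r in nets.cut_out(p,q)[:6]:
            P=pts(p,r["mask"])
            if len(P)<5: continue
            print(q,round(r["score"],2),np.round(r["centre"]),len(P),"med",np.median(P,0).round(),"lo",np.percentile(P,2,axis=0).round(),"hi",np.percentile(P,98,axis=0).round())
    cv2.imwrite(f"pics/{n}0.png",im)
E
```

```text
{'time_s': 0.0, 'q': array([ 9.99790630e-01,  3.26902215e-01, -1.93593674e-01,  1.05201795e+00,
        2.73122906e-05,  1.43659083e+00]), 'dq': array([ 0.00041214,  0.00089477, -0.00054987, -0.0010173 , -0.00110833,
        0.00161316]), 'effort': array([-6.47193647e-04, -4.43398011e+01,  2.62440616e+01,  1.54456910e-02,
       -2.06179552e-04, -1.68773897e-05]), 'ee_pos': array([232.31384786, 497.83297583, 207.22085544]), 'tool_rot': array([ 2.16667935e-01,  9.76244984e-01, -8.01205983e-04, -3.09382459e-04]), 'ft_force': array([ 0.64868203, -0.38101758, -0.03029776]), 'ft_torque': array([-0.01315542, -0.02162913,  0.01709425]), 'grasp_force': 0.0, 'gripper_width': 1.000140927215529} 18.700000000000003
top [[0.02, -0.99, 0.15, 340.4], [-1.0, -0.02, 0.0, 12.17], [0.0, -0.15, -0.99, 1146.52], [0.0, 0.0, 0.0, 1.0]]
jar_tipped 0.9 [347. 289.] 515 med [ 282. -219.   39.] lo [ 251. -253.   23.] hi [ 314. -185.   45.]
jar_tipped 0.86 [193. 266.] 545 med [325. 176.  39.] lo [295. 138.  14.] hi [352. 215.  46.]
jar_tipped 0.72 [314. 250.] 532 med [ 376. -128.   39.] lo [ 340. -153.    1.] hi
[... 1328 characters left out ...]
-383.    2.] hi [ 332. -303.   46.]
jar_tipped 0.68 [322. 329.] 1726 med [ 610. -339.    5.] lo [ 555. -412.    2.] hi [ 693. -286.   22.]
jar_tipped 0.61 [166. 295.] 794 med [ 285. -231.   39.] lo [ 249. -261.    2.] hi [ 315. -189.   46.]
jar_front 0.59 [252. 189.] 383 med [504.  32.  64.] lo [486.  25.  14.] hi [525.  57.  90.]
jar_front 0.44 [322. 330.] 1695 med [ 610. -339.    5.] lo [ 555. -413.    2.] hi [ 694. -286.   22.]
rack 0.89 [251. 215.] 3070 med [500. -11.   9.] lo [ 462. -190.    2.] hi [548. 236.  65.]
bowl 0.81 [310. 202.] 713 med [662.   9.  23.] lo [619. -47.   2.] hi [698.  37.  41.]
weight 0.8 [212. 196.] 296 med [391.  48.  31.] lo [367.  35.   1.] hi [413. 109.  46.]
```

View pics/top0.png

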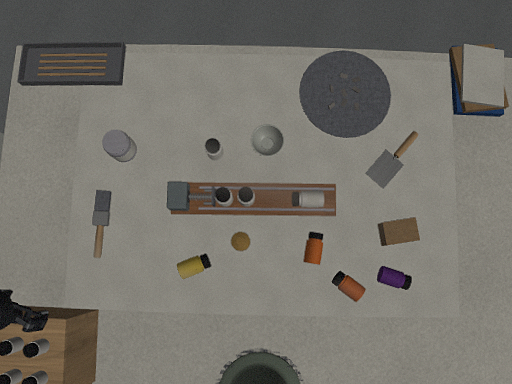

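View pics/side0.png

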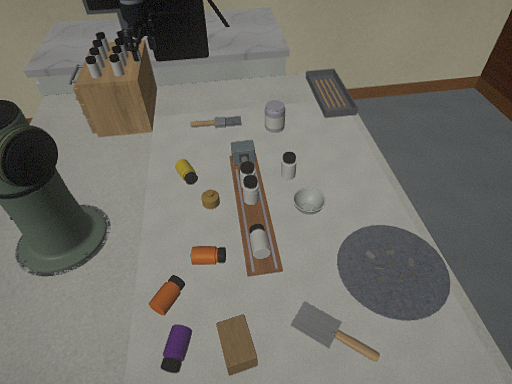

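Run:
```python
from h import *
for n in("top","side"):
    p=imaging.camera(n)
    r=nets.cut_out(p,"rack")[0]; P=pts(p,r["mask"]); A=P[(P[:,2]<18)]
    print(n,"floor z",np.median(A[:,2]),"rect",cv2.minAreaRect(A[:,:2].astype(np.float32)))
    for r in nets.cut_out(p,"jar_tipped"):
        P=pts(p,r["mask"]); m=np.median(P,0)
        if abs(m[0]-502)<15 and abs(m[1]+120)<25:
            m=r["mask"]; P=P[P[:,2]>20]; B=P[P[:,2]>35]
            print("z hi",np.percentile(P[:,2],[50,90,98]),"y",np.percentile(P[:,1],[1,3,50,97,99]))
            R=P[P[:,2]>np.percentile(P[:,2],90)-5]
            for a in range(-165,-60,10):
                s=P[(P[:,1]>=a)&(P[:,1]<a+10)]
                if len(s)>3: print(a+5,len(s),s[:,0].min().round(1),s[:,0].max().round(1),s[:,2].max().round(1))
    T=p["z_map"]; Q=pts(p,T>0)
    c=Q[(abs(Q[:,0]-502)<40)&(Q[:,1]>0)&(Q[:,1]<140)&(Q[:,2]>84)]
    print("caps",len(c)); 
    lab=c[:,1]>np.median(c[:,1])
    _,l,ce=cv2.kmeans(c[:,:2].astype(np.float32),2,None,(3,50,.01),5,cv2.KMEANS_PP_CENTERS)
    for k in(0,1): print(c[l[:,0]==k].min(0).round(1),c[l[:,0]==k].max(0).round(1),np.median(c[l[:,0]==k],0).round(1))
    c=Q[(abs(Q[:,0]-502)<45)&(Q[:,1]>130)&(Q[:,1]<260)&(Q[:,2]>55)]; print("housing",c.min(0).round(1),c.max(0).round(1))
```

```text
top floor z 8.196681115304273 rect ((504.9600830078125, 27.498825073242188), (88.4845199584961, 437.2650146484375), 0.6772962808609009)
z hi [47.02830899 52.10034635 54.59058703] y [-149.10549822 -147.36311472 -110.75579746  -74.49238204  -72.11288207]
-150 28 484.6 520.8 56.9
-140 58 484.0 520.1 57.0
-130 66 482.2 522.8 55.4
-120 68 481.9 523.0 54.7
-110 66 482.0 523.3 53.5
-100 62 481.8 523.2 57.6
-90 56 484.6 520.6 54.1
-80 57 483.4 520.8 50.7
-70 23 486.1 516.2 50.1
caps 322
[486.2  30.2  84. ] [522.1  65.2  93.9] [503.8  47.9  87.6]
[485.   87.3  84.1] [520.8 119.8  93.1] [502.7 104.5  87.3]
housing [467.2 130.   55.5] [535.7 249.   70.3]
side floor z 8.746910077147959 rect ((504.66314697265625, 40.1243896484375), (90.42841339111328, 467.2900390625), 0.9636128544807434)
caps 218
[484.5  85.6  84.3] [521.1 122.8  91.1] [503.  102.9  88.2]
[486.4  27.9  84.2] [522.3  65.9  92.2] [504.9  45.7  87.9]
housing [467.9 130.5  55.2] [537.4 249.5  68.6]
```

Call:
servo_tool(
  plan=[
    [[0,0,-0.056,0.0135,-0.0313,0,0],[0,0,-0.056,0.0135,-0.0313,0,0],[0,0,-0.056,0.0135,-0.0313,0,0],[0,0,-0.056,0.0135,-0.0313,0,0],[0,0,-0.056,0.0135,-0.0313,0,0],[0,0,-0.056,0.0135,-0.0313,0,0],[0,0,-0.056,0.0135,-0.0313,0,0],[0,0,-0.056,0.0135,-0.0313,0,0],[0,0,-0.056,0.0135,-0.0313,0,0],[0,0,-0.056,0.0135,-0.0313,0,0],[0,0,-0.056,0.0135,-0.0313,0,0],[0,0,-0.056,0.0135,-0.0313,0,0],[0,0,-0.056,0.0135,-0.0313,0,0],[0,0,-0.056,0.0135,-0.0313,0,0],[0,0,-0.056,0.0135,-0.0313,0,0],[0,0,-0.056,0.0135,-0.0313,0,0],[0,0,-0.056,0.0135,-0.0313,0,0],[0,0,-0.056,0.0135,-0.0313,0,0],[0,0,-0.056,0.0135,-0.0313,0,0],[0,0,-0.056,0.0135,-0.0313,0,0]],
  ],
  newtons=50,
)

```text
time_s: 3.0
ee_pos: [503.1, -129.1, 208.1]
tool_rot: [0.703, 0.711, 0.0, 0.0]
ft_force: [0.3, 1.0, -0.4]
gripper_width: 1.001
grasp_force: 0.0
```

Call:
servo_tool(
  plan=[
    [[-0.07,0,0,0,0,-0.0077,0],[-0.07,0,0,0,0,-0.0077,0],[-0.07,0,0,0,0,-0.0077,0],[-0.07,0,0,0,0,-0.0077,0],[-0.07,0,0,0,0,-0.0077,0],[-0.07,0,0,0,0,-0.0077,0],[-0.07,0,0,0,0,-0.0077,0],[-0.07,0,0,0,0,-0.0077,0],[-0.07,0,0,0,0,-0.0077,0],[-0.07,0,0,0,0,-0.0077,0],[0,0,0,0,0,0,0]],
  ],
)

```text
time_s: 4.1
ee_pos: [501.2, -126.2, 128.6]
tool_rot: [0.658, 0.67, -0.245, 0.239]
ft_force: [0.5, 0.4, 0.7]
gripper_width: 1.003
grasp_force: 0.0
```

```bash
cat > st.py <<'E'
from h import *
from scipy.spatial.transform import Rotation as R
s=bot.state(); M=R.from_quat(s["tool_rot"]).as_matrix()
print(s["time_s"],s["ee_pos"].round(1),"q",s["q"].round(2),"F",s["ft_force"].round(1),"T",s["ft_torque"].round(2),"w",round(s["gripper_width"],3),s["grasp_force"])
print(M.round(3).tolist(),"want dx:",np.arctan2(M[1,1],M[0,1]))
E
python3 st.py
cat > pic.py <<'E'
import sys
from h import *
p=imaging.camera(sys.argv[1]); c,r,w,h=map(int,sys.argv[3:7])
cv2.imwrite(f"pics/{sys.argv[2]}.png",cv2.resize(p["image"][r:r+h,c:c+w,::-1],None,fx=4,fy=4,interpolation=cv2.INTER_CUBIC))
E
python3 pic.py side s1 190 130 140 150
```

```text
4.1 [ 501.2 -126.2  128.6] q [ 0.02  0.42 -0.5   0.67 -0.7   1.58] F [0.5 0.4 0.7] T [0.6  0.04 0.01] w 1.003 0.0
[[-0.019, 1.0, -0.002], [0.765, 0.013, -0.644], [-0.644, -0.014, -0.765]] want dx: 0.013379279931937528
```

View pics/s1.png

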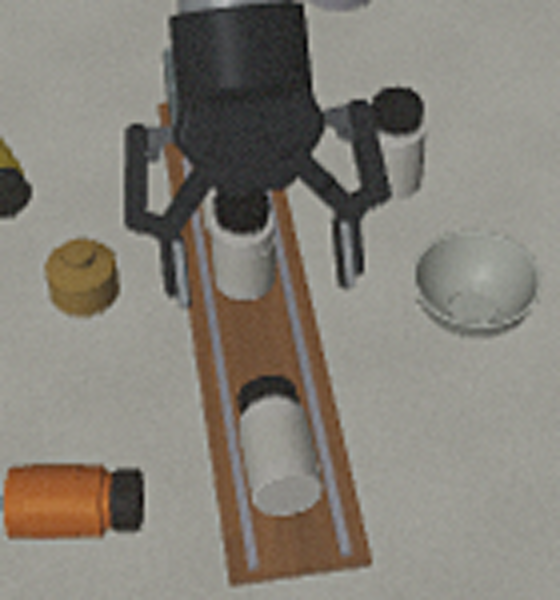

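Call:
servo_tool(
  plan=[
    [[0,0,0,0.001,-0.001,-0.012,0],[0,0,0,0,0,-0.012,0],[0,0,0,0,0,-0.012,0],[0,0,0,0,0,-0.012,0],[0,0,0,0,0,-0.012,0],[0,0,0,0,0,-0.012,0],[0,0,0,0,0,-0.012,0],[0,0,0,0,0,-0.012,0],[0,0,0,0,0,-0.008,0],[0,0,0,0,0,-0.004,0],[0,0,0,0,0,0,0]],
  ],
)

```text
time_s: 5.25
ee_pos: [503.4, -128.6, 22.4]
tool_rot: [0.659, 0.669, -0.244, 0.24]
ft_force: [0.0, -0.8, 0.2]
gripper_width: 1.003
grasp_force: 0.0
```

```bash
python3 st.py; python3 st.py|head -1
```

```text
5.25 [ 503.4 -128.6   22.4] q [ 0.02  0.59 -0.58  0.42 -0.7   1.58] F [ 0.  -0.8  0.2] T [0.65 0.05 0.  ] w 1.003 0.0
[[-0.015, 1.0, -0.001], [0.765, 0.011, -0.644], [-0.644, -0.01, -0.765]] want dx: 0.010766201450576322
5.25 [ 503.4 -128.6   22.4] q [ 0.02  0.59 -0.58  0.42 -0.7   1.58] F [ 0.  -0.8  0.2] T [0.65 0.05 0.  ] w 1.003 0.0
```

Call:
servo_tool(
  plan=[
    [[0,0,0,0,0,-0.001,60],[0,0,0,0,0,0,90],[0,0,0,0,0,0,120],[0,0,0,0,0,0,150],[0,0,0,0,0,0,255],[0,0,0,0,0,0,255],[0,0,0,0,0,0,255],[0,0,0,0,0,0,255]],
  ],
  newtons=50,
)

```text
time_s: 6.05
ee_pos: [504.0, -128.5, 22.9]
tool_rot: [0.659, 0.669, -0.244, 0.241]
ft_force: [-0.7, 3.1, 5.2]
gripper_width: 0.428
grasp_force: 47.6
```

```bash
python3 st.py
```

```text
6.05 [ 504.  -128.5   22.9] q [ 0.02  0.59 -0.58  0.42 -0.7   1.58] F [-0.7  3.1  5.2] T [ 0.39  0.28 -0.22] w 0.428 47.565792202949524
[[-0.014, 1.0, 0.001], [0.764, 0.011, -0.645], [-0.645, -0.008, -0.764]] want dx: 0.011305626932551752
```

```bash
python3 pic.py side s2 210 200 100 80
```

```text
(no output)
```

View pics/s2.png

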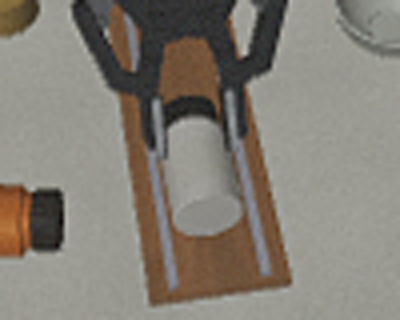

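Call:
servo_tool(
  plan=[
    [[0,0,0,0,0,0.004,255],[0,0,0,0,0,0.008,255],[0,0,0,0,0,0.01,255],[0,0,0,0,0,0.01,255],[0,0,0,0,0,0.01,255],[0,0,0,0,0,0.008,255],[0,0,0,0,0,0,255],[0,0,0,0,0,0,255]],
  ],
  newtons=60,
)

```text
time_s: 6.9
ee_pos: [503.8, -128.6, 72.2]
tool_rot: [0.66, 0.669, -0.244, 0.241]
ft_force: [1.1, -0.3, -0.5]
gripper_width: 0.421
grasp_force: 56.5
```

```bash
python3 st.py;python3 pic.py side s3 200 180 130 100
python3 - <<'E'
from h import *
for n in("side","top"):
    p=imaging.camera(n); Q=pts(p,p["z_map"]>0)
    c=Q[(abs(Q[:,0]-503)<15)&(Q[:,1]>-175)&(Q[:,1]<-60)&(Q[:,2]>60)&(Q[:,2]<115)]
    for y in range(-170,-60,10):
        s=c[(c[:,1]>=y)&(c[:,1]<y+10)]
        if len(s): print(n,y,len(s),s[:,2].max().round(1),s[:,2].min().round(1))
E
```

```text
6.9 [ 503.8 -128.6   72.2] q [ 0.02  0.51 -0.55  0.53 -0.7   1.58] F [ 1.1 -0.3 -0.5] T [0.7  0.01 0.01] w 0.421 56.46018862724304
[[-0.014, 1.0, 0.0], [0.765, 0.011, -0.644], [-0.644, -0.008, -0.765]] want dx: 0.010653377489459555
side -160 130 100.4 60.2
side -150 49 102.3 71.4
side -140 48 102.8 92.6
side -130 47 103.3 92.5
side -120 44 103.0 93.4
side -110 43 103.1 90.4
side -100 24 101.2 93.5
side -90 39 101.4 90.1
side -80 25 98.5 88.5
top -160 12 101.1 89.0
top -150 47 101.1 92.1
top -140 47 103.1 91.9
top -130 49 103.5 93.2
top -120 50 103.0 93.6
top -110 47 102.3 91.9
top -100 48 101.3 85.5
top -90 27 101.3 89.4
top -80 1 95.4 95.4
```

View pics/s3.png

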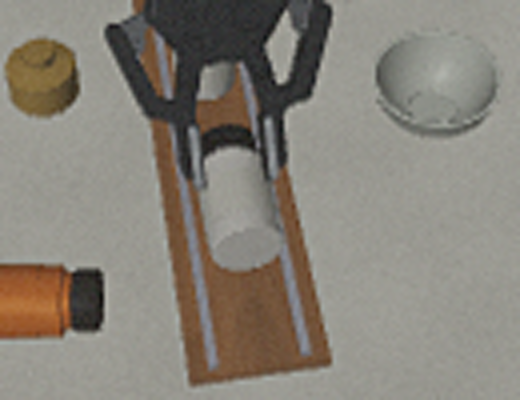

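Call:
servo_tool(
  plan=[
    [[0.0785,0.001,0,0,0,0.002,255],[0.0785,0.001,0,0,0,0.002,255],[0.0785,0.001,0,0,0,0.002,255],[0.0785,0.001,0,0,0,0.002,255],[0.0785,0.001,0,0,0,0.002,255],[0.0785,0.001,0,0,0,0.002,255],[0.0785,0.001,0,0,0,0.002,255],[0.0785,0.001,0,0,0,0.002,255],[0.0785,0.001,0,0,0,0.002,255],[0.0785,0.001,0,0,0,0.002,255],[0.0785,0.001,0,0,0,0.002,255],[0.0785,0.001,0,0,0,0.002,255],[0.0785,0.001,0,0,0,0.002,255],[0.0785,0.001,0,0,0,0.002,255],[0.0785,0.001,0,0,0,0.002,255],[0.0785,0.001,0,0,0,0.002,255],[0.0785,0.001,0,0,0,0.002,255],[0.0785,0.001,0,0,0,0.002,255],[0.0785,0.001,0,0,0,0.002,255],[0.0785,0.001,0,0,0,0.002,255]],
  ],
)

```text
time_s: 9.05
ee_pos: [503.4, -129.1, 111.4]
tool_rot: [0.634, 0.648, 0.295, -0.303]
ft_force: [0.4, -0.3, -1.4]
gripper_width: 0.419
grasp_force: 56.8
```

Call:
servo_tool(
  plan=[
    [[0,0,0,0,0.02,0,255],[0,0,0,0,0.02,0,255],[0,0,0,0,0.02,0,255],[0,0,0,0,0.02,-0.01,255],[0,0,0,0,0.01,-0.01,255],[0,0,0,0,0,-0.01,255],[0,0,0,0,0,-0.01,255],[0,0,0,0,0,0,255],[0,0,0,0,0,0,255]],
  ],
)

```text
time_s: 9.95
ee_pos: [503.7, -39.3, 71.6]
tool_rot: [0.635, 0.647, 0.294, -0.302]
ft_force: [0.4, -0.3, -0.6]
gripper_width: 0.42
grasp_force: 56.9
```

```bash
python3 st.py;python3 pic.py side s4 180 120 140 150
python3 - <<'E'
from h import *
for n in("top","side"):
    p=imaging.camera(n); Q=pts(p,p["z_map"]>0)
    c=Q[(abs(Q[:,0]-503)<25)&(Q[:,1]>-90)&(Q[:,1]<25)&(Q[:,2]>30)&(Q[:,2]<150)]
    for z in range(30,150,8):
        s=c[(c[:,2]>=z)&(c[:,2]<z+8)]
        if len(s): print(n,z,len(s),np.percentile(s,3,axis=0).round(1),np.percentile(s,97,axis=0).round(1))
E
```

```text
9.95 [503.7 -39.3  71.6] q [-0.64  0.79 -0.17  1.24  0.65  0.69] F [ 0.4 -0.3 -0.6] T [-0.94 -0.05 -0.01] w 0.42 56.89207971096039
[[-0.012, 1.0, -0.018], [0.644, 0.021, 0.764], [0.765, -0.003, -0.645]] want dx: 0.02091915218821989
side 94 2 [483.2 -53.8  96.6] [483.6 -49.2  98.4]
side 102 20 [483.9 -60.1 102.7] [492.9 -43.4 107.9]
side 110 11 [482.7 -70.6 111.3] [496.7 -54.8 117.7]
side 118 23 [486.8 -65.8 118.4] [509.8 -44.9 126. ]
side 126 124 [488.6 -64.2 126.6] [517.6 -31.8 130.2]
```

View pics/s4.png

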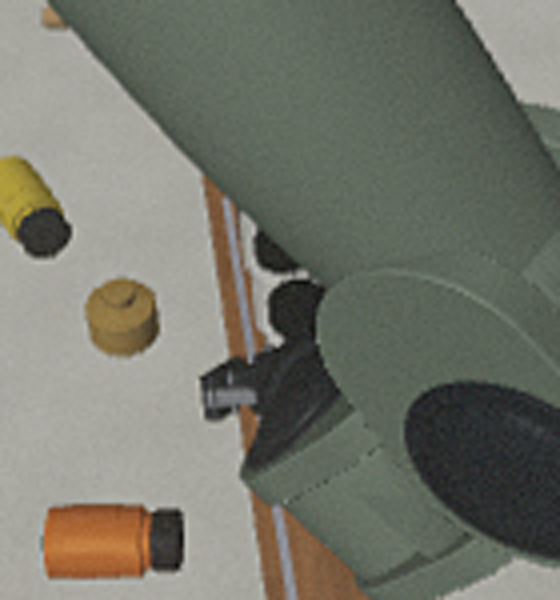

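```bash
cat > cap.py <<'E'
from h import *
import sys
zlo,zhi,y0=map(float,sys.argv[1:4])
P=[]
for i in range(4):
    p=imaging.camera("side"); Q=pts(p,(p["z_map"]>0)&(p["image"].max(2)<70))
    P.append(Q[(abs(Q[:,0]-503)<22)&(abs(Q[:,1]-y0)<22)&(Q[:,2]>zlo)&(Q[:,2]<zhi)])
c=np.vstack(P); A=np.c_[c[:,:2]-c[:,:2].mean(0),np.ones(len(c))]
for _ in range(4):
    k=np.linalg.lstsq(A,c[:,2],rcond=None)[0]; e=abs(c[:,2]-A@k)<2.5; c,A=c[e],A[e]
print(len(c),"slopes deg",np.degrees(k[:2]).round(1),"z",k[2].round(1),"x",np.percentile(c[:,0],[1,99]).round(1),"y",np.percentile(c[:,1],[1,99]).round(1))
E
python3 cap.py 120 135 -48; python3 cap.py 82 94 47
```

```text
468 slopes deg [1.4 1.8] z 128.1 x [487.9 519.9] y [-65.6 -30.6]
148 slopes deg [-1.6  1.2] z 87.9 x [488.5 508.7] y [28.6 58.7]
```

Call:
servo_tool(
  plan=[
    [[0,0,0,0,0,-0.01,255],[0,0,0,0,0,-0.01,255],[0,0,0,0,0,-0.01,255],[0,0,0,0,0,-0.002,255],[0,0,0,0,0,0,255],[0,0,0,0,0,0,255]],
  ],
)

```text
time_s: 11.1
ee_pos: [503.7, -38.6, 40.0]
tool_rot: [0.635, 0.648, 0.294, -0.302]
ft_force: [-0.7, 0.1, -0.7]
gripper_width: 0.416
grasp_force: 56.9
```

Call:
servo_tool(
  plan=[
    [[0,0,0,0,0,-0.002,255],[0,0,0,0,0,-0.002,255],[0,0,0,0,0,-0.001,255],[0,0,0,0,0,-0.001,255],[0,0,0,0,0,0,255]],
  ],
)

```text
time_s: 11.6
ee_pos: [503.6, -38.6, 33.9]
tool_rot: [0.634, 0.648, 0.294, -0.302]
ft_force: [-0.4, -0.4, -0.3]
gripper_width: 0.424
grasp_force: 56.9
```

Call:
servo_tool(
  plan=[
    [[0,0,0,0,0,-0.001,255],[0,0,0,0,0,0,255]],
  ],
)

```text
time_s: 11.8
ee_pos: [503.6, -38.6, 32.9]
tool_rot: [0.635, 0.648, 0.294, -0.302]
ft_force: [0.2, -0.0, -1.1]
gripper_width: 0.42
grasp_force: 56.9
```

Call:
servo_tool(
  plan=[
    [[0,0,0,0,0,-0.0005,255],[0,0,0,0,0,0,255]],
  ],
)

```text
time_s: 12.0
ee_pos: [503.7, -38.5, 32.6]
tool_rot: [0.635, 0.648, 0.294, -0.302]
ft_force: [0.4, 0.6, 0.5]
gripper_width: 0.423
grasp_force: 57.0
```

Call:
servo_tool(
  plan=[
    [[0,0,0,0,0,-0.0005,255],[0,0,0,0,0,0,255]],
  ],
)

```text
time_s: 12.2
ee_pos: [503.8, -38.4, 32.5]
tool_rot: [0.635, 0.648, 0.295, -0.302]
ft_force: [-0.1, 0.4, 2.8]
gripper_width: 0.419
grasp_force: 57.1
```

Call:
servo_tool(
  plan=[
    [[0,0,0,0,0,-0.0005,255],[0,0,0,0,0,0,255]],
  ],
)

```text
time_s: 12.4
ee_pos: [503.9, -38.3, 32.5]
tool_rot: [0.635, 0.647, 0.295, -0.302]
ft_force: [1.1, -0.3, 7.7]
gripper_width: 0.424
grasp_force: 57.3
```

```bash
python3 cap.py 80 94 -48; python3 st.py
```

```text
358 slopes deg [0.8 3. ] z 87.9 x [488.3 517.8] y [-64.  -31.4]
12.6 [504.  -38.3  32.5] q [-0.64  0.85 -0.18  1.17  0.65  0.69] F [-0.5  0.4  6.3] T [0.33 0.17 0.09] w 0.419 57.29769766330719
[[-0.012, 1.0, -0.017], [0.644, 0.021, 0.765], [0.765, -0.002, -0.644]] want dx: 0.020705641712838185
```

Call:
servo_tool(
  plan=[
    [[-0.017,0,0,0,0,0.0005,255],[0,0,0,0,0.006,0,255],[0,0,0,0,0.01,0,255],[0,0,0,0,0.01,0,255],[0,0,0,0,0.01,0,255],[0,0,0,0,0.006,0,255],[0,0,0,0,0,0,255],[0,0,0,0,0,0,255]],
  ],
)

```text
time_s: 13.4
ee_pos: [504.6, 3.1, 32.4]
tool_rot: [0.637, 0.651, 0.289, -0.296]
ft_force: [2.0, -2.4, 4.8]
gripper_width: 0.422
grasp_force: 57.7
```

```bash
python3 cap.py 80 94 -6; python3 cap.py 82 94 47;python3 cap.py 82 94 103; python3 st.py
```

```text
323 slopes deg [3.7 0.7] z 88.3 x [488.2 511.3] y [-22.1  13.3]
362 slopes deg [0.3 0.8] z 88.0 x [489.  520.8] y [28.9 64.1]
52 slopes deg [6. 8.] z 86.5 x [484.5 499.2] y [ 84.7 106.9]
14.0 [504.6   3.   32.4] q [-0.58  0.8  -0.26  1.08  0.67  0.77] F [ 2.8 -1.5  6.3] T [ 0.02 -0.31 -0.42] w 0.419 57.783960700035095
[[-0.013, 1.0, -0.016], [0.657, 0.02, 0.754], [0.754, -0.001, -0.657]] want dx: 0.020467957373274937
```

Call:
servo_tool(
  plan=[
    [[0,0,0,0.0015,0,0.0005,255],[0,0,0,0,0.002,0,255],[0,0,0,0,0.002,0,255],[0,0,0,0,0,0,255]],
  ],
)

```text
time_s: 14.4
ee_pos: [505.3, 7.0, 32.6]
tool_rot: [0.637, 0.65, 0.289, -0.296]
ft_force: [-0.1, -4.0, 5.3]
gripper_width: 0.418
grasp_force: 58.4
```

Call:
servo_tool(
  plan=[
    [[0,0,0,0,0.002,0.0003,255],[0,0,0,0,0.002,0,255],[0,0,0,0,0.002,0,255],[0,0,0,0,0.002,0,255],[0,0,0,0,0.002,0,255],[0,0,0,0,0.002,0,255],[0,0,0,0,0.002,0,255],[0,0,0,0,0,0,255]],
  ],
)

```text
time_s: 15.2
ee_pos: [504.9, 21.9, 32.6]
tool_rot: [0.637, 0.65, 0.288, -0.297]
ft_force: [0.9, -1.1, 0.8]
gripper_width: 0.423
grasp_force: 57.4
```

Call:
servo_tool(
  plan=[
    [[0,0,0,0,0.002,0,255],[0,0,0,0,0.002,0,255],[0,0,0,0,0.002,0,255],[0,0,0,0,0.002,0,255],[0,0,0,0,0.002,0,255],[0,0,0,0,0,0,255]],
  ],
)

```text
time_s: 15.8
ee_pos: [505.9, 30.3, 32.6]
tool_rot: [0.637, 0.651, 0.288, -0.295]
ft_force: [1.0, -6.4, 2.4]
gripper_width: 0.418
grasp_force: 59.2
```

```bash
python3 cap.py 80 96 22; python3 cap.py 82 94 66; python3 st.py;python3 pic.py side s5 190 100 120 130
```

```text
302 slopes deg [ 1.1 -0.4] z 88.7 x [490.9 516.9] y [ 8.2 41.1]
307 slopes deg [0.7 0.7] z 88.4 x [488.3 517.7] y [49.2 84.3]
16.2 [505.9  30.3  32.6] q [-0.53  0.78 -0.3   1.03  0.69  0.82] F [ 0.7 -6.6  2.7] T [-1.33 -0.05 -0.  ] w 0.419 59.18144345283508
[[-0.013, 1.0, -0.017], [0.659, 0.022, 0.752], [0.752, -0.001, -0.659]] want dx: 0.021543117400270238
```

View pics/s5.png

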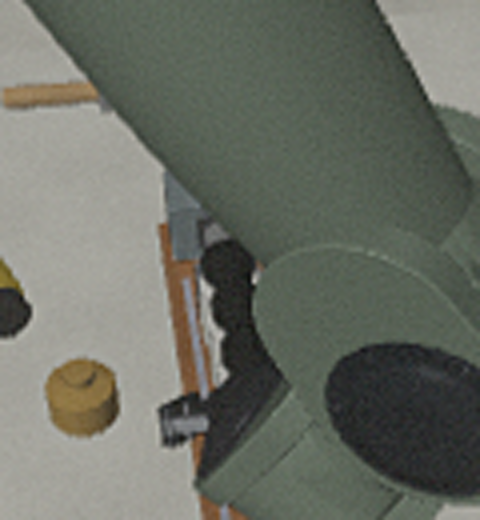

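Call:
servo_tool(
  plan=[
    [[0,0,0,-0.0003,0.002,0,255],[0,0,0,0,0.002,0,255],[0,0,0,0,0.002,0,255],[0,0,0,0,0.002,0,255],[0,0,0,0,0.002,0,255],[0,0,0,0,0.002,0,255],[0,0,0,0,0.002,0,255],[0,0,0,0,0.002,0,255],[0,0,0,0,0,0,255]],
  ],
)

```text
time_s: 17.15
ee_pos: [505.9, 45.4, 32.6]
tool_rot: [0.637, 0.651, 0.288, -0.295]
ft_force: [-0.9, -10.4, 2.7]
gripper_width: 0.423
grasp_force: 60.4
```

Call:
servo_tool(
  plan=[
    [[0,0,0,-0.0003,0.002,0,255],[0,0,0,0,0.002,0,255],[0,0,0,0,0.002,0,255],[0,0,0,0,0.002,0,255],[0,0,0,0,0.002,0,255],[0,0,0,0,0,0,255]],
  ],
)

```text
time_s: 17.75
ee_pos: [505.8, 54.9, 32.6]
tool_rot: [0.638, 0.651, 0.288, -0.294]
ft_force: [0.2, -12.7, 5.6]
gripper_width: 0.423
grasp_force: 61.1
```

```bash
python3 cap.py 80 96 48; python3 cap.py 82 96 92; python3 st.py
```

```text
288 slopes deg [ 2.  -0.6] z 88.6 x [489.  519.1] y [33.5 65.2]
275 slopes deg [-0.3  0.9] z 88.2 x [488.1 512.1] y [ 72.6 110. ]
18.15 [505.8  54.9  32.5] q [-0.49  0.76 -0.34  0.98  0.71  0.86] F [ -0.5 -13.2   4.7] T [-1.67  0.15  0.14] w 0.42 60.985389947891235
[[-0.014, 1.0, -0.016], [0.661, 0.021, 0.75], [0.75, -0.0, -0.661]] want dx: 0.021130892850095857
```

Call:
servo_tool(
  plan=[
    [[0.005,0,0,0,0.0015,0.0003,255],[0.005,0,0,0,0.0015,0,255],[0,0,0,0,0.0015,0,255],[0,0,0,0,0.0015,0,255],[0,0,0,0,0.0015,0,255],[0,0,0,0,0.0015,0,255],[0,0,0,0,0,0,255]],
  ],
)

```text
time_s: 18.85
ee_pos: [505.8, 63.5, 32.7]
tool_rot: [0.636, 0.65, 0.291, -0.297]
ft_force: [-0.6, -15.0, 4.9]
gripper_width: 0.418
grasp_force: 61.5
```

Call:
servo_tool(
  plan=[
    [[0,0,0,0,0.001,0,255],[0,0,0,0,0.001,0,255],[0,0,0,0,0,0,255]],
  ],
)

```text
time_s: 19.15
ee_pos: [505.8, 65.3, 32.7]
tool_rot: [0.636, 0.65, 0.291, -0.297]
ft_force: [-2.0, -15.4, 5.0]
gripper_width: 0.417
grasp_force: 61.8
```

Call:
servo_tool(
  plan=[
    [[0,0,0,0,0.001,0,255],[0,0,0,0,0.001,0,255],[0,0,0,0,0,0,255]],
  ],
)

```text
time_s: 19.45
ee_pos: [505.8, 66.9, 32.6]
tool_rot: [0.636, 0.65, 0.29, -0.297]
ft_force: [-2.0, -18.3, 5.9]
gripper_width: 0.421
grasp_force: 62.6
```

Call:
servo_tool(
  plan=[
    [[0,0,0,0,0.0005,0,255],[0,0,0,0,0,0,255]],
  ],
)

```text
time_s: 19.65
ee_pos: [505.9, 66.9, 32.6]
tool_rot: [0.637, 0.65, 0.29, -0.297]
ft_force: [-3.2, -21.1, 7.7]
gripper_width: 0.425
grasp_force: 63.2
```

Call:
servo_tool(
  plan=[
    [[0,0,0,0,0.0005,0,255],[0,0,0,0,0,0,255]],
  ],
)

```text
time_s: 19.85
ee_pos: [505.9, 67.0, 32.6]
tool_rot: [0.637, 0.65, 0.29, -0.296]
ft_force: [-3.2, -23.1, 7.9]
gripper_width: 0.421
grasp_force: 63.9
```

```bash
python3 cap.py 80 96 59; python3 cap.py 82 96 103; python3 cap.py 82 96 147; python3 st.py; python3 pic.py side s6 190 100 120 130
python3 - <<'E'
from h import *
p=imaging.camera("side"); print([(q,np.median(pts(p,r["mask"]),0).round()) for q in("bowl","weight") for r in nets.cut_out(p,q)[:1]])
E
```

```text
276 slopes deg [ 2.1 -1.6] z 88.5 x [490. 521.] y [45.5 78.1]
269 slopes deg [0.5 0.6] z 88.3 x [487.6 513.4] y [ 84.4 119.6]
310 slopes deg [0.4 0.8] z 87.9 x [485.7 516.4] y [128.3 165.1]
20.45 [505.9  67.   32.6] q [-0.47  0.76 -0.35  0.96  0.73  0.88] F [ -2.7 -23.4   9.2] T [-2.43  0.63  0.65] w 0.421 63.808372020721436
[[-0.014, 1.0, -0.016], [0.656, 0.021, 0.754], [0.755, -0.0, -0.656]] want dx: 0.02096012048883012
[('bowl', array([671., -13.,  23.])), ('weight', array([392.,  49.,  30.]))]
```

View pics/s6.png

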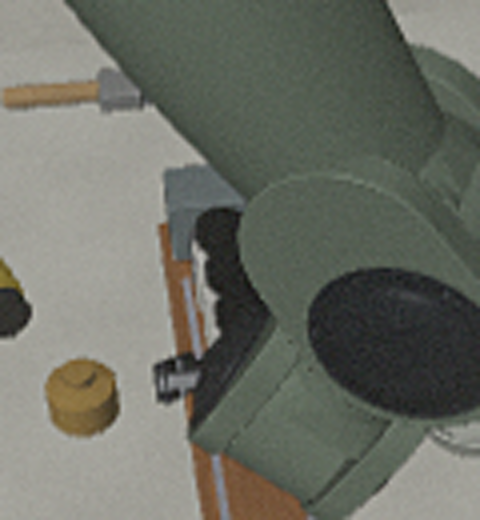

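Call:
servo_tool(
  plan=[
    [[0.01,0,0,0,0,0,255],[0.01,0,0,0,0,0,255],[0.01,0,0,0,0,0,255],[0,0,0,0,0,0,255]],
  ],
)

```text
time_s: 21.05
ee_pos: [506.0, 67.6, 33.0]
tool_rot: [0.632, 0.645, 0.301, -0.307]
ft_force: [-3.8, -20.8, 10.5]
gripper_width: 0.423
grasp_force: 63.4
```

```bash
python3 cap.py 80 96 59;  python3 cap.py 80 96 59; python3 cap.py 82 96 103; python3 st.py
```

```text
332 slopes deg [ 2.6 -0.3] z 88.3 x [490.1 518.5] y [42.5 77.4]
332 slopes deg [ 2.  -1.2] z 88.3 x [490.1 518.4] y [42.1 77.1]
322 slopes deg [1.  1.3] z 88.2 x [487.5 518.8] y [ 84.4 119.4]
21.65 [506.   67.6  33. ] q [-0.48  0.78 -0.34  0.99  0.75  0.85] F [ -3.6 -20.7  10. ] T [-1.85  0.61  0.55] w 0.42 63.50378394126892
[[-0.013, 1.0, -0.016], [0.632, 0.021, 0.775], [0.775, 0.001, -0.632]] want dx: 0.02063098715437171
```

```bash
python3 -c "
from h import *
print(bot.close_job())"
```

```text
the job is handed in; nothing more can be done
None
```

I stood the fallen jar upright in front of the two standing jars and used it to press the row back until the pusher stopped. The job is handed in with the gripper still holding the row at about 21 N; all three jars looked upright to within about 2° in the last camera check.

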